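# Index a photometer's filter wheel by clicks and lock it

## Task

Set the photometer's filter wheel to filter four and lock it: turn the black knob anticlockwise (seen from above) gently up against its end stop, then clockwise four clicks, let it go, and slide the steel lock tab fully home towards the knob. The knob was refitted on its shaft at an arbitrary angle, so count the clicks by feel. Ease off as soon as the stop is felt, never force the lock against the wheel, and leave everything else where it stands.

Things in the scene. Friction and masses are not known exactly. Their poses are not given: they have to be found in the camera images.
- photometer: fixed white instrument box, 170 (its x) x 280 (its y) x 70 high; origin under its centre, z up. Knob axis at its (0, +60 mm); lock slot on its top along its y at x = 0
- knob_grip (a point): grip point of the black bar knob, on its vertical turning axis, 99 mm above the bench. Bar 46 long (this point's x) x 14 wide (its y), top 111 and foot 79 mm above the bench, on a round flange 52 across. It turns the hidden filter wheel one to one, but its angle to the wheel is arbitrary. It starts at any of filters 1 to 5; the whole travel is about 87 degrees, so one grasp is enough
- wheel_hub (a point): fixed point on the knob's axis, where it enters the box top (70 mm high). The hidden wheel rests at home, then, clockwise, at filters 1 to 6, unevenly 11 to 17 degrees apart. Each click crosses one sprung ridge: resisting torque rises to 0.2 to 0.4 N m, falls to nothing on the ridge, reverses (the wheel snaps on) and the next rest holds. Home is the rest beside the end stop
- lock (a joint): lock slide, m: 0 is open (start), 0.017 is fully home. It moves along the photometer's +y, towards the knob, against about 2 N friction, and stays where left. It can go beyond 4 mm only with the wheel resting at filter four
- lock_tab (a point): middle of the upright steel lock tab, 88 mm above the bench; tab 26 wide (photometer's x) x 12 thick (photometer's y) x 30 high, its top 101 mm above the bench; at the photometer's (0, -83 mm) when open
- end_stop: stiff stop pin hidden inside the box, out of reach; the wheel meets it about 4 degrees anticlockwise of home, 30 mm from the knob axis; there the torque climbs past 0.5 N m without dropping, and on letting go the wheel springs back to home. More than 25 N on it (0.75 N m at the knob) damages it. Another hard stop lies just past filter 6
- lock_bolt: the lock's bolt, hidden inside the box, moving with the tab; more than 10 N between it and the wheel damages it
- screw_cap: loose blue screw cap lying mouth up on the photometer's top near a far corner; 38 across, 18 high; origin under its centre
- reagent_bottle: clear glass bottle with blue cap, 70 across, 150 high, standing to the left of the photometer; origin under its centre
- beaker: glass beaker, 80 across, 100 high, standing to the right of the photometer; origin under its centre
- jar: white plastic jar, 60 across, 70 high, behind and right of the photometer; origin under its centre
- dish: shallow glass dish, 90 across, 18 high, to the left; origin under its centre
- tube_rack: white rack 60 x 160 x 50 with capped tubes reaching 100 high, beyond the photometer; origin under its centre
- spatula: steel spatula 170 long lying on the bench in front of the photometer

How it is judged:
On the way, in this order (a step that is already met when the one before it is completed fails the run):
1. the wheel is turned back against its end stop (contact force between end_stop and anything else above 1 N), for 0.05 s.
2. the lock is slid home (value of joint lock above 0.013 m), for 0.2 s.
At the end, for the whole second after the job is handed in: The lock tab stands at least 13 mm from its open place of its 17 mm travel; this is possible only with the wheel resting at filter four (value of joint lock above 0.013 m); the robot touches nothing.
It fails at once if more than 25 N on the end stop (contact force between end_stop and anything else above 25 N).
It fails at once if lock bolt forced against the wheel with more than 10 N (contact force between lock_bolt and anything else above 10 N).
It fails at once if another thing on the bench moved by more than 30 mm (distance of any of screw_cap, reagent_bottle, beaker, jar, dish, tube_rack, spatula from where it was at the start of the episode above 0.03 m).
It also fails if it takes over 72 s, if anything falls off the work surface, if the arm or the gripper's body presses on something with over 40 N, if the wrist force passes 120 N, or if a joint passes its speed limit or range.

## Robot

A 6-joint arm with a two-finger parallel gripper is mounted at the origin on the work surface. World frame = base frame: x ahead of the robot, y to its left, z up, the work surface at z = 0. Lengths are in m, angles in rad, forces in N, time in s.
With the tool pointing down it reaches from about 0.35 to 0.875 m from the base axis. Payload 4.2 kg.
Tool frame: the origin (TCP) lies on the front face of the gripper's body, between the roots of the fingers; the fingertips stand 73 mm ahead of it and the grasp point (between the pads) lies 54 mm ahead of it; z points along the fingers, x is the direction in which the jaws open and shut, and the axes are right-handed (so a half turn about z gives the same grasp; the last joint's range is limited). The gripper opens to 85 mm and grips with 20 to 120 N. Pads are 22 mm wide; open, the fingers measure 114 mm over their backs; the gripper's body (76 mm by 85 mm) begins 54 mm behind the grasp point. The pads swing forward as they close: fully open they stand 13 mm farther back than shut.
Start: joints at [1.407, 0.385, 0.008, 0, -1.194, -0.259], TCP at [0.256, 0.57, 0.304] pointing down, gripper open.
Joint ranges: [-3.14, 3.14], [-1.21, 2.06], [-1.07, 1.41], [-3.16, 2.05], [-2.99, -0.16], [-3.1, 3.1]. Speed limits (rad/s): [2.79, 2.79, 3.14, 3.14, 3.14, 3.14].

## Interface

Orientations are given as a rotation vector (axis times angle).
In Python, from bench import r gives the robot as it stands. Calls block until the motion is done:
- r.move_pose(position, orientation): joint-space move of the TCP to a pose.
- r.move_straight(position, speed=0.15, orientation=None, force_limit=None): straight line of the TCP; orientation=None keeps the orientation; speed is the mean speed in m/s. With force_limit (N) it stops when the force on the tool has changed by that much, and returns True; else False.
- r.goto_joints(angles): joint-space move.
- r.command_gripper(opening, strength=None): opening from 0.0 (shut) to 1.0 (fully open); strength is the grip in N (None keeps the last); returns when the fingers have stopped.
- r.pause(seconds).
- r.inverse_kinematics(position, orientation): joint angles nearest the present ones, or None.
- r.read_camera(name): name is "side" or "top" or "wrist"; returns a dict with "pixels" (420x560x3 uint8, red, green, blue), "z_map" (420x560 float32, m along the optical axis (not along the pixel's ray), 0 where there is no reading), "vfov" (degrees; the focal length in pixels is half the picture's height over the tangent of half this angle, whatever the lens; pixels are square), "cx", "cy" (the principal point, pixels), "R" (3x3) and "t" (3): a world point X has camera coordinates R X + t; the wrist camera has in their place "mount" (4x4, takes a point from camera to tool coordinates, whose origin is the TCP and whose axes are the tool frame's). Camera axes: x right, y down, z forward; pixel columns grow to the right and rows downward; lengths in m; the calibration is good to about 2 mm. A picture is of the moment at which its call begins: read the wrist's pose just before it.
A pose or a line that the arm cannot do raises r.Unreachable and nothing moves.
- r.finish_job(): hands the job in, once; it reports no verdict.
Readings, each from a call of its own:
- r.current_t(): time.
- r.current_joints(): joint angles.
- r.current_qvel(): joint speeds.
- r.current_tau(): joint torques, N m.
- r.current_eef_pos(): TCP position.
- r.current_tool_rot(): TCP orientation.
- r.current_contact_force(): force on the tool from outside, world axes, zero at the start.
- r.current_wrist_torque(): the same for the moment, N m.
- r.current_gripper_width(): opening from 0.0 (shut) to 1.0 (fully open).
Only numpy, scipy, OpenCV 4.12 (cv2) and the standard library are available. Lean on these libraries where they do the work, as an engineer would, in place of code of your own. Each camera call takes 0.05 s, during which the arm holds its last target.

## Working session

There is one attempt and no reset: what is moved stays moved. The work goes in short steps, each a Python script; the robot and the scene stay as the last script left them, time stands still between calls to the robot, and variables do not carry over. Pictures are saved under pics/ and viewed, and the job is handed in when it is done.

```bash
ls; mkdir -p pics
python3 - <<'E'
from bench import r
import cv2,pickle
d={}
for n in ("side","top","wrist"):
    c=r.read_camera(n); d[n]=c
    cv2.imwrite(f"pics/{n}0.png",c["pixels"][:,:,::-1])
    print(n,{k:v for k,v in c.items() if k not in("pixels","z_map")})
d["p"]=r.current_eef_pos();d["o"]=r.current_tool_rot()
print(d["p"],d["o"],r.current_t(),r.current_contact_force(),r.current_wrist_torque())
pickle.dump(d,open("c0.pkl","wb"))
E
```

```text
pics
side {'vfov': 55.27034242666954, 'cx': 276.76941027181897, 'cy': 212.1489212488826, 'R': array([[-0.99883947, -0.04805772,  0.00318822],
       [-0.03989029,  0.78835771, -0.61392254],
       [ 0.02699026, -0.61333725, -0.78935983]]), 't': array([0.60471344, 0.03634867, 0.98107743])}
top {'vfov': 51.590007352811405, 'cx': 283.7403898415193, 'cy': 206.40051342594285, 'R': array([[-1.73010338e-02, -9.99850318e-01,  1.22441363e-04],
       [-9.97762727e-01,  1.72570013e-02, -6.45889819e-02],
       [ 6.45772012e-02, -1.23962359e-03, -9.97911944e-01]]), 't': array([0.05928188, 0.60461551, 0.81797048])}
wrist {'vfov': 69.82468336495437, 'cx': 280.2837266860639, 'cy': 208.99018857936636, 'mount': array([[ 9.99998799e-01, -1.00860734e-03,  1.17642499e-03,
        -6.42962884e-04],
       [ 6.23944156e-04,  9.56994288e-01,  2.90106089e-01,
        -7.42090978e-02],
       [-1.41843513e-03, -2.90105006e-01,  9.56993769e-01,
        -7.02029478e-02],
       [ 0.00000000e+00,  0.00000000e+00,  0.00000000e+00,
         1.00000000e+00]])}
[0.2562931  0.56970427 0.30309779] [ 1.70504399e+00 -2.63712026e+00  1.50701088e-03] 0.15 [0.66667451 0.35263296 0.2655872 ] [ 0.04893296 -0.00760005 -0.01273783]
```

View pics/side0.png

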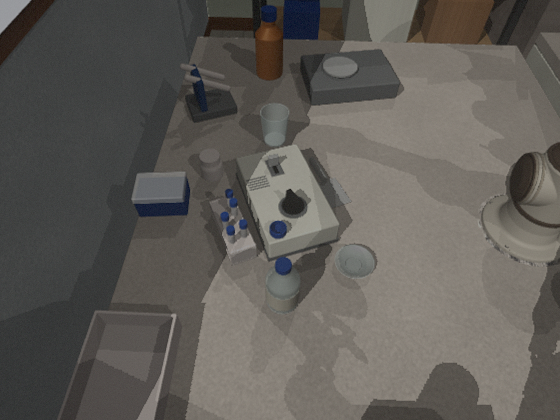

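View pics/top0.png

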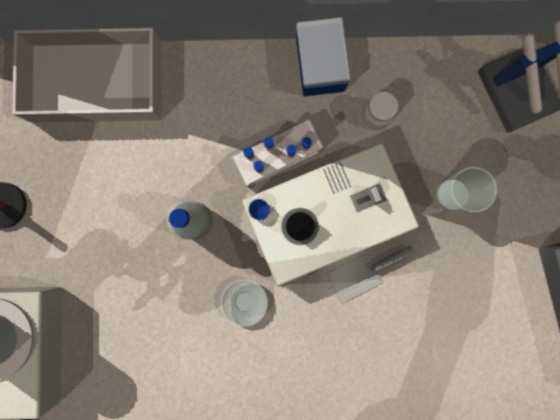

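The top view shows the box, with the black knob at about (300,226) and the lock tab at about (375,195). The screw cap is at (260,210), and the bottle, dish, rack, jar and beaker stand around the box. I'll measure these in an enlarged crop.

```bash
cat > h.py <<'E'
import numpy as np,cv2
def cam_ray(c,u,v):
    f=c["pixels"].shape[0]/2/np.tan(np.radians(c["vfov"]/2))
    return np.array([(u-c["cx"])/f,(v-c["cy"])/f,1.0])
def plane(c,u,v,z):
    R=np.array(c["R"]);t=np.array(c["t"]); o=-R.T@t; d=R.T@cam_ray(c,u,v)
    return o+d*(z-o[2])/d[2]
def proj(c,X):
    f=c["pixels"].shape[0]/2/np.tan(np.radians(c["vfov"]/2))
    p=np.array(c["R"])@X+np.array(c["t"]); return p[0]/p[2]*f+c["cx"],p[1]/p[2]*f+c["cy"]
E
python3 - <<'E'
import pickle,cv2,numpy as np
from h import *
d=pickle.load(open("c0.pkl","rb"));c=d["top"];im=c["pixels"]
hsv=cv2.cvtColor(im,cv2.COLOR_RGB2HSV)
# box top by height
f=210/np.tan(np.radians(c["vfov"]/2))
v,u=np.mgrid[:420,:560]; z=c["z_map"]
P=np.stack([(u-c["cx"])/f*z,(v-c["cy"])/f*z,z],-1)
W=(P-np.array(c["t"]))@np.array(c["R"])
m=((abs(W[...,2]-.07)<.006)&(u>230)&(u<430)&(v>130)&(v<300)).astype(np.uint8)
n,l,s,_=cv2.connectedComponentsWithStats(m); k=1+s[1:,4].argmax(); m=(l==k).astype(np.uint8)
pts=W[m>0]; rc=cv2.minAreaRect((pts[:,:2]*1000).astype(np.float32)); print("rect mm",rc,"z",np.median(pts[:,2]))
box=cv2.boxPoints(rc);print(box)
for nm,sel in (("knob",(W[...,2]>.09)&(W[...,2]<.13)&(im.max(2)<60)&(abs(u-300)<25)&(abs(v-226)<25)),("tab",(W[...,2]>.092)&(W[...,2]<.115)&(abs(u-372)<25)&(abs(v-195)<20)),
  ("cap",(W[...,2]>.078)&(W[...,2]<.115)&(abs(u-260)<18)&(abs(v-210)<18))):
    q=W[sel]; 
    if len(q): print(nm,len(q),q.mean(0),q.max(0),cv2.minAreaRect((q[:,:2]*1000).astype(np.float32)))
crop=cv2.resize(im[120:300,230:430],None,fx=4,fy=4,interpolation=cv2.INTER_CUBIC)
crop=cv2.convertScaleAbs(crop,alpha=1.3)
cv2.imwrite("pics/topcrop.png",crop[:600,:,::-1])
E
```

```text
rect mm ((588.489501953125, -34.69873046875), (170.09027099609375, 280.4952697753906), 21.680572509765625) z 0.07108278504424892
[[ 457.64868   64.20912]
 [ 561.2726  -196.44331]
 [ 719.3303  -133.60658]
 [ 615.7064   127.04585]]
knob 215 [0.56606144 0.02155929 0.11169753] [0.58258445 0.0423394  0.11634565] ((566.1337890625, 21.41843032836914), (13.716812133789062, 45.56748962402344), 35.823909759521484)
tab 116 [ 0.61851617 -0.11067969  0.10099059] [ 0.63154527 -0.10205473  0.10541164] ((618.8682250976562, -111.26026916503906), (25.912845611572266, 12.450347900390625), 21.81833267211914)
cap 90 [0.59804595 0.09506312 0.08747906] [0.61524891 0.11225337 0.09283679] ((597.245361328125, 93.56713104248047), (36.32016372680664, 36.23497009277344), 44.221649169921875)
```

View pics/topcrop.png

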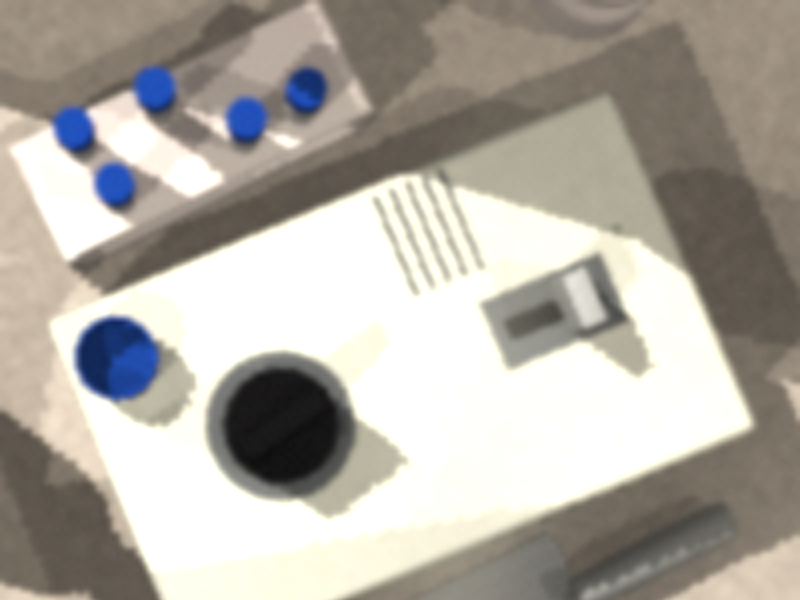

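View pics/wrist0.png

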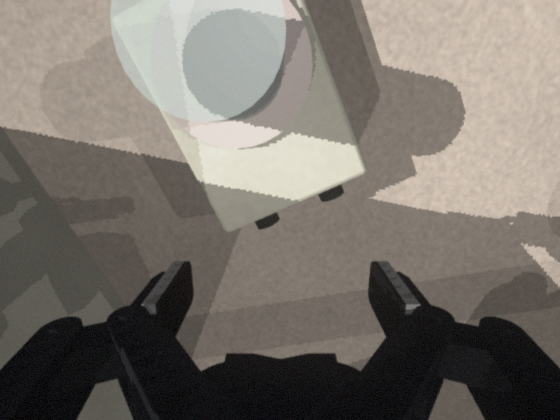

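Measurements agree with the given sizes:

| Item | Measured | Check |
|---|---|---|
| Box top | 170.1 x 280.5 mm, yaw 21.7° | given 170 x 280 |
| Hub predicted from the box | (566.3, 21.0) mm | knob measured at (566.1, 21.4) mm |
| Bar | 13.7 x 45.6 mm | given 14 x 46 |
| Tab predicted from the box | (619.1, -111.8) mm | measured at (618.9, -111.3) mm |

Next I'll approach above the knob and look.

```bash
cat >> h.py <<'E'
from scipy.spatial.transform import Rotation as Ro
HUB=np.array([.5662,.0212]); TAB=np.array([.6190,-.1115]); BY=np.radians(21.7)
def down(yaw):  # tool x at yaw, z down
    c,s=np.cos(yaw),np.sin(yaw)
    return Ro.from_matrix(np.array([[c,s,0],[s,-c,0],[0,0,-1]])).as_rotvec()
def yaw_now(r):
    m=Ro.from_rotvec(r.current_tool_rot()).as_matrix(); return np.degrees(np.arctan2(m[1,0],m[0,0]))
E
python3 - <<'E'
from bench import r
from h import *
for y in (35.8,215.8):
  for dz in (.157,.24):
    print(y,dz,np.degrees(r.inverse_kinematics([*HUB,dz],down(np.radians(y)))))
y=35.8 if False else 215.8
t=r.current_t(); r.move_pose([*HUB,.25],down(np.radians(y)))
print(r.current_t()-t,yaw_now(r),r.current_eef_pos(),np.degrees(r.current_joints()))
t=r.current_t();r.command_gripper(0.5);print(r.current_t()-t,r.current_gripper_width())
c=r.read_camera("wrist");cv2.imwrite("pics/w1.png",c["pixels"][:,:,::-1])
print(r.current_contact_force(),r.current_wrist_torque(),r.current_t())
E
```

```text
35.8 0.157 [  18.5259866    24.92355376  -18.65953345    0.          -46.41691279
 -162.7259866 ]
35.8 0.24 [  18.5259866    19.5139114   -13.19884349    0.          -57.28724511
 -162.7259866 ]
215.8 0.157 [ 18.5259866   24.92355376 -18.65953345   0.         -46.41691279
  17.2740134 ]
215.8 0.24 [ 18.5259866   19.5139114  -13.19884349   0.         -57.28724511
  17.2740134 ]
2.2583 -144.13004854926 [0.56635438 0.02199505 0.25010183] [ 1.85997727e+01  1.89654388e+01 -1.24134782e+01 -1.30231314e-03
 -5.85979095e+01  1.72708560e+01]
0.4916999999999998 0.5037593171439726
[0.02141678 0.05732648 0.13281094] [-0.00969646  0.02408742  0.02708626] 2.95
```

View pics/w1.png

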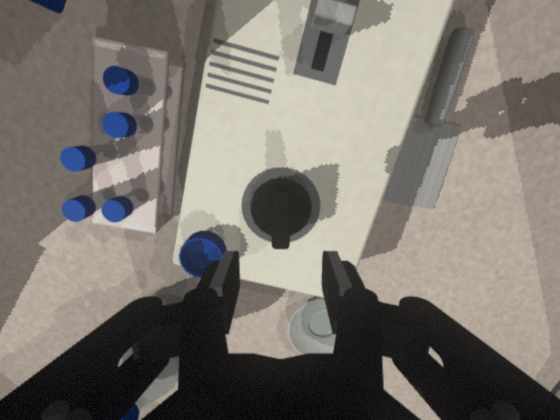

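The wrist view shows the bar upright at u≈280, midway between the fingers, so the yaw is right. The screw cap at (203,253) is clear of the fingers' path. I'll descend and grip.

Run:
```python
from bench import r
from h import *
t=r.current_t()
o=down(np.radians(215.8))
print(r.move_straight([*HUB,.158],speed=.08,orientation=o,force_limit=6))
print(r.current_eef_pos(),r.current_contact_force(),r.current_wrist_torque(),r.current_t()-t)
r.command_gripper(0.0,60)
print(r.current_gripper_width(),r.current_gripper_width()*85)
print(r.current_eef_pos(),yaw_now(r),r.current_contact_force(),r.current_wrist_torque(),r.current_t()-t)
```

```text
False
[0.56652319 0.02127142 0.15858162] [-0.13711915  0.00509434 -0.41972031] [-0.01417689 -0.00543202 -0.00698265] 1.2999999999999998
0.1496089412577722 12.716760006910636
[0.56624312 0.02116123 0.1585966 ] -144.2015805843809 [-0.78148971  0.90432187  4.55454002] [-0.00761628  0.40850767 -0.08951972] 1.6666999999999996
```

```bash
cat >> h.py <<'E'
def step(r,q,d):
    q=q.copy();q[5]+=np.radians(d);r.goto_joints(q);return q
def tz(r,n=3):
    return float(np.mean([r.current_wrist_torque()[2] for _ in range(n)]))
E
python3 - <<'E'
from bench import r
from h import *
q=np.array(r.current_joints());y0=yaw_now(r)
np.save("q.npy",q)
for i in range(8):
    t=r.current_t()
    q=step(r,q,1.0); a=[round(r.current_wrist_torque()[2],3) for _ in range(3)]
    print(i+1,round(yaw_now(r)-y0,2),a,round(r.current_t()-t,3))
    np.save("q.npy",q)
    if min(a)<-.45: break
print(r.current_contact_force(),r.current_t())
E
```

```text
1 0.98 [np.float64(-0.212), np.float64(-0.212), np.float64(-0.212)] 0.25
2 2.0 [np.float64(-0.163), np.float64(-0.163), np.float64(-0.163)] 0.25
3 3.01 [np.float64(-0.111), np.float64(-0.111), np.float64(-0.111)] 0.25
4 4.01 [np.float64(-0.037), np.float64(-0.037), np.float64(-0.037)] 0.25
5 5.01 [np.float64(0.004), np.float64(0.004), np.float64(0.004)] 0.25
6 6.01 [np.float64(0.063), np.float64(0.063), np.float64(0.063)] 0.25
7 7.01 [np.float64(0.145), np.float64(0.145), np.float64(0.145)] 0.25
8 8.01 [np.float64(0.11), np.float64(0.11), np.float64(0.11)] 0.25
[-1.83770498 -0.70358595  4.18998643] 6.6167
```

Run:
```python
from bench import r
from h import *
q=np.load("q.npy"); prev=tz(r); out=[]; y0=yaw_now(r)
for i in range(24):
    s=1.0
    if prev<-.05: s=.5
    if prev<-.36: s=.3
    q=step(r,q,s); T=tz(r); np.save("q.npy",q); out.append((round(np.degrees(q[5]),1),round(yaw_now(r)-y0,1),round(T,3))); 
    if T<-.5: print("STOP");break
    prev=T
print(*out,sep="\n");print(r.current_contact_force(),r.current_t())
```

```text
(np.float64(26.3), np.float64(1.0), 0.229)
(np.float64(27.3), np.float64(2.0), 0.205)
(np.float64(28.3), np.float64(3.0), 0.167)
(np.float64(29.3), np.float64(4.0), -0.103)
(np.float64(29.8), np.float64(4.5), -0.21)
(np.float64(30.3), np.float64(5.0), -0.228)
(np.float64(30.8), np.float64(5.5), -0.166)
(np.float64(31.3), np.float64(6.0), -0.15)
(np.float64(31.8), np.float64(6.5), -0.145)
(np.float64(32.3), np.float64(7.0), -0.083)
(np.float64(32.8), np.float64(7.5), -0.093)
(np.float64(33.3), np.float64(8.0), -0.116)
(np.float64(33.8), np.float64(8.5), -0.009)
(np.float64(34.8), np.float64(9.6), 0.012)
(np.float64(35.8), np.float64(10.6), 0.048)
(np.float64(36.8), np.float64(11.6), 0.104)
(np.float64(37.8), np.float64(12.6), 0.161)
(np.float64(38.8), np.float64(13.6), 0.182)
(np.float64(39.8), np.float64(14.6), 0.237)
(np.float64(40.8), np.float64(15.6), 0.176)
(np.float64(41.8), np.float64(16.6), 0.214)
(np.float64(42.8), np.float64(17.5), 0.033)
(np.float64(43.8), np.float64(18.5), -0.261)
(np.float64(44.3), np.float64(19.0), -0.306)
[-3.68951147 -2.47128595  5.39671177] 12.6167
```

Run:
```python
from bench import r
from h import *
q=np.load("q.npy"); prev=tz(r); out=[]; rest=np.degrees(q[5])-1.4
for i in range(45):
    a=np.degrees(q[5])-rest
    s=.5 if (a<5.5 and prev<0.05) else 1.0
    if prev<-.33: s=.3
    q=step(r,q,s); T=tz(r); np.save("q.npy",q); 
    if prev>0.03 and T<0.0 and a>6: rest=np.degrees(q[5])-abs(T)/.27; out.append("rest %.1f"%rest)
    out.append("%.1f %.3f"%(np.degrees(q[5]),T))
    if T<-.48: out.append("STOP");break
    prev=T
print(*out,sep="\n");print(r.current_contact_force(),r.current_t())
```

```text
44.8 -0.314
45.3 -0.305
45.8 -0.296
46.3 -0.321
46.8 -0.193
47.3 -0.168
47.8 -0.116
48.3 -0.129
48.8 -0.071
49.8 -0.038
50.8 -0.048
51.8 0.018
52.8 0.136
53.8 0.121
54.8 0.178
55.8 0.166
56.8 0.263
57.8 0.288
rest 58.7
58.8 -0.010
59.3 -0.091
59.8 -0.277
60.3 -0.316
60.8 -0.318
61.3 -0.316
61.8 -0.289
62.3 -0.230
62.8 -0.254
63.3 -0.219
63.8 -0.204
64.3 -0.209
65.3 -0.217
66.3 -0.327
67.3 -0.433
67.6 -0.459
67.9 -0.550
STOP
[-4.02243208 -3.95739481  5.85140825] 21.3667
```

The torque has climbed to 0.55 N m, which looks like the stop. It came about 9° past the last rest instead of 4°, so I'll check the grip and surroundings with pictures.

Run:
```python
from bench import r
from h import *
print(yaw_now(r),-144.2+50.63,np.degrees(r.current_joints())[5],r.current_gripper_width()*85,r.current_eef_pos(),tz(r),r.current_wrist_torque())
for n in ("wrist","side"):
    c=r.read_camera(n);im=c["pixels"]
    if n=="side": im=cv2.resize(im[120:300,190:390],None,fx=4,fy=4,interpolation=cv2.INTER_CUBIC)[:600]
    cv2.imwrite(f"pics/{n}2.png",cv2.convertScaleAbs(im,alpha=1.5)[:,:,::-1])
print(tz(r),r.current_t())
```

```text
-93.68534484344201 -93.57 67.81151416185413 12.799852529578644 [0.56593995 0.02073722 0.15859438] -0.5502110958984571 [-1.02773308  0.96658449 -0.5502111 ]
-0.4807091137307314 21.4667
```

View pics/wrist2.png

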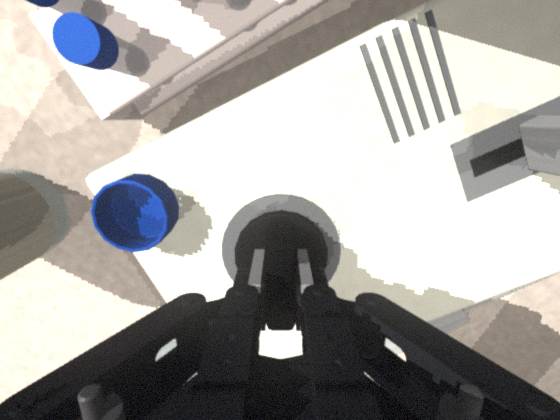

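View pics/side2.png

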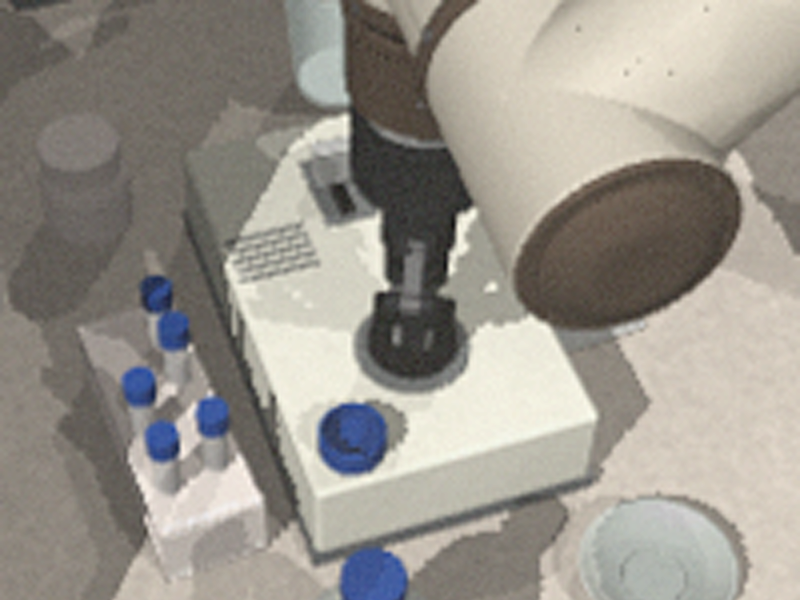

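The surroundings are clear and the bar has not slipped in the jaws. The torque slope of about 0.13 N m/deg gives about 1.6° of grip compliance at first touch, which puts the stop 4° past the last rest. So that rest is home, and the knob started at filter 3. I'll ease off now and count four clicks clockwise.

Run:
```python
from bench import r
from h import *
q=np.load("q.npy"); out=[]
q=step(r,q,-4); out.append("%.1f %.3f"%(np.degrees(q[5]),tz(r)))
q=step(r,q,-4.5); prev=tz(r); out.append("%.1f %.3f"%(np.degrees(q[5]),prev))
clicks=0; neg=False; pos=False
for i in range(70):
    s=1.2 if clicks<3 else (1.0 if not neg else .5)
    q=step(r,q,-s); T=tz(r); np.save("q.npy",q)
    out.append("%.1f %.3f"%(np.degrees(q[5]),T))
    if T>.1 and not neg: pos=True
    if pos and T<-.08: neg=True
    if neg and T>-.02:
        clicks+=1; neg=pos=False; out.append("rest %d"%clicks)
        if T>.1: pos=True
        if clicks==4: break
    if abs(T)>.5: out.append("HIGH");break
print(*out,sep="; ");print(r.current_contact_force(),r.current_t())
```

```text
63.9 -0.264; 59.4 -0.177; 58.2 0.144; 57.0 0.238; 55.8 0.229; 54.6 0.113; 53.4 0.112; 52.2 -0.019; 51.0 0.039; 49.8 -0.116; 48.6 -0.103; 47.4 -0.189; 46.2 -0.237; 45.0 -0.289; 43.8 -0.247; 42.6 -0.007; rest 1; 41.4 0.294; 40.2 0.229; 39.0 0.113; 37.8 0.065; 36.6 0.058; 35.4 -0.002; 34.2 -0.055; 33.0 -0.065; 31.8 -0.118; 30.6 -0.275; 29.4 -0.186; 28.2 0.102; rest 2; 27.0 0.190; 25.8 0.158; 24.6 0.028; 23.4 -0.004; 22.2 -0.071; 21.0 -0.188; 19.8 -0.158; 18.6 -0.226; 17.4 -0.145; 16.2 0.150; rest 3; 15.2 0.129; 14.2 0.100; 13.2 0.042; 12.2 -0.038; 11.2 -0.055; 10.2 -0.082; 9.7 -0.067; 9.2 -0.087; 8.7 -0.046; 8.2 -0.109; 7.7 -0.166; 7.2 -0.183; 6.7 -0.180; 6.2 -0.153; 5.7 -0.045; 5.2 0.073; rest 4
[-0.62971359  0.31022878  2.47807807] 34.9667
```

Four clicks felt, at 42.6, 28.6, 16.8 and 5.5°. The rests match those on the way out. I'll release the knob and go behind the tab.

Run:
```python
from bench import r
from h import *
t=r.current_t()
r.command_gripper(0.5)
p=r.current_eef_pos(); r.move_straight([p[0],p[1],.22],speed=.12)
C=np.array([.5885,-.0347]); ey=np.array([-np.sin(BY),np.cos(BY)])
o=down(BY+np.pi)
s=C+ey*(-.117)
print(s,r.current_t()-t)
r.move_pose([*s,.22],o)
r.command_gripper(0.0,20)
print(r.current_t()-t)
print(r.move_straight([*s,.159],speed=.08,orientation=o,force_limit=5))
print(r.current_eef_pos(),r.current_contact_force(),r.current_gripper_width(),r.current_t())
for n in ("top","side"):
    c=r.read_camera(n);im=c["pixels"]
    a=im[120:270,230:430] if n=="top" else im[120:270,190:390]
    cv2.imwrite(f"pics/{n}3.png",cv2.convertScaleAbs(cv2.resize(a,None,fx=4,fy=4,interpolation=cv2.INTER_CUBIC),alpha=1.3)[:,:,::-1])
```

```text
[ 0.63176037 -0.14340851] 1.0499999999999972
2.2749999999999986
False
[ 0.6321871  -0.1434803   0.15954386] [0.65689844 0.6380121  0.54876466] 7.893532597291835e-05 38.15
```

View pics/side3.png

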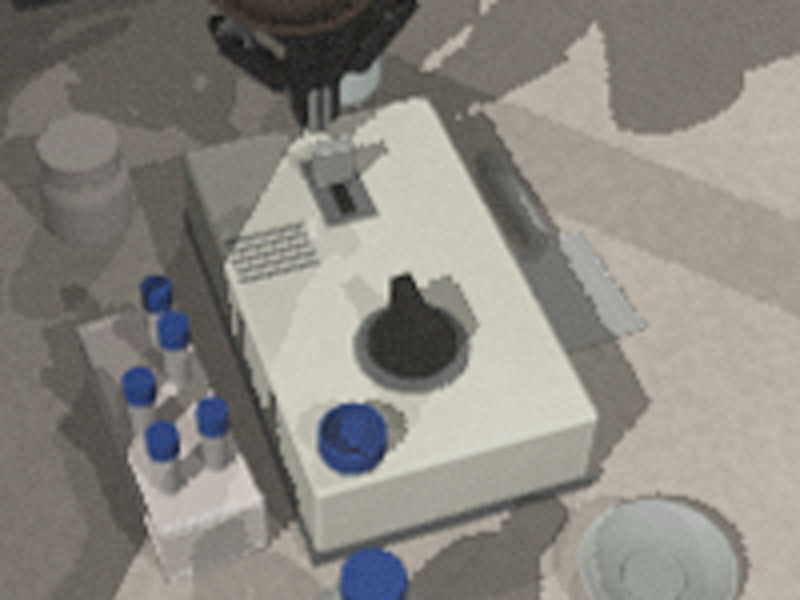

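The side view shows the shut fingers at (318,105), squarely behind the tab at (335,160). The knob is free and the cap has not moved. Now I'll push: first to contact, then slide with a force guard.

Run:
```python
from bench import r
from h import *
C=np.array([.5885,-.0347]); ey=np.array([-np.sin(BY),np.cos(BY)]); o=down(BY+np.pi)
L=lambda:float((np.array(r.current_eef_pos())[:2]-C)@ey)
f0=np.array(r.current_contact_force())
F=lambda:round(float((np.array(r.current_contact_force())-f0)[:2]@ey),2)
def go(y,sp,fl):
    b=r.move_straight([*(C+ey*y),.159],speed=sp,orientation=o,force_limit=fl); print(b,round(L()*1000,2),F(),round(r.current_t(),2)); return b
y=L()
go(-.103,.03,1.5)
for k in range(40):
    y=max(y,L()) if k==0 else y
    y=L()+.001
    b=go(y,.01,5)
    if -F()>1.3: break
    if y>-.090: break
print("contact",L())
```

```text
False -102.85 -0.42 38.87
False -101.9 -0.37 39.13
False -100.87 -0.6 39.38
False -100.06 -1.77 39.63
contact -0.10006159732960983
```

Contact came at -100 mm along the box's y, as predicted from the geometry. Now I'll slide in small guarded steps.

Run:
```python
from bench import r
from h import *
C=np.array([.5885,-.0347]); ey=np.array([-np.sin(BY),np.cos(BY)]); o=down(BY+np.pi)
L=lambda:float((np.array(r.current_eef_pos())[:2]-C)@ey)
F=lambda:round(float(np.array(r.current_contact_force())[:2]@ey),2)
for y in (-.0985,-.097,-.0955,-.094,-.092,-.090,-.088,-.086,-.0850,-.0842):
    b=r.move_straight([*(C+ey*y),.159],speed=.012,orientation=o,force_limit=5)
    print(b,y,round(L()*1000,2),F(),round(r.current_t(),2))
    if b or F()<-6: break
```

```text
False -0.0985 -98.59 -2.24 39.9
False -0.097 -96.88 -1.62 40.17
False -0.0955 -95.32 -1.0 40.45
False -0.094 -93.86 -1.59 40.73
False -0.092 -91.83 -2.06 41.04
False -0.09 -89.85 -1.76 41.36
False -0.088 -87.86 -1.09 41.67
False -0.086 -85.86 -0.51 41.99
False -0.085 -84.91 -1.83 42.24
False -0.0842 -84.16 -2.16 42.49
```

It went past 4 mm with only about 2 N of friction, so the wheel is at filter four. I'll nudge gently to the end, then back off and look.

Run:
```python
from bench import r
from h import *
C=np.array([.5885,-.0347]); ey=np.array([-np.sin(BY),np.cos(BY)]); o=down(BY+np.pi)
L=lambda:float((np.array(r.current_eef_pos())[:2]-C)@ey)
F=lambda:round(float(np.array(r.current_contact_force())[:2]@ey),2)
for y in (-.0837,-.0833,-.0829,-.0825):
    b=r.move_straight([*(C+ey*y),.159],speed=.008,orientation=o,force_limit=2)
    print(b,y,round(L()*1000,2),F(),round(r.current_t(),2))
    if b or F()<-3.2: break
r.pause(.2)
r.move_straight([*(C+ey*-.112),.159],speed=.06,orientation=o)
r.move_straight([*(C+ey*-.112),.25],speed=.15,orientation=o)
r.move_pose([.40,-.25,.32],o)
print(r.current_contact_force(),r.current_t())
c=r.read_camera("top");im=c["pixels"]
f=210/np.tan(np.radians(c["vfov"]/2));v,u=np.mgrid[:420,:560];z=c["z_map"]
W=(np.stack([(u-c["cx"])/f*z,(v-c["cy"])/f*z,z],-1)-np.array(c["t"]))@np.array(c["R"])
q=W[(W[...,2]>.092)&(W[...,2]<.115)&(abs(u-366)<25)&(abs(v-198)<20)]
if len(q):
    m=cv2.minAreaRect((q[:,:2]*1000).astype(np.float32));print(len(q),m,"box y",(np.array(m[0])/1000-C)@ey)
cv2.imwrite("pics/top4.png",cv2.convertScaleAbs(cv2.resize(im[120:270,230:430],None,fx=4,fy=4,interpolation=cv2.INTER_CUBIC),alpha=1.3)[:,:,::-1])
```

```text
False -0.0837 -83.68 -1.76 42.74
False -0.0833 -83.59 -3.86 42.99
[0.62503084 0.02537077 0.86368815] 45.6083
112 ((612.6607055664062, -95.64916229248047), (25.601049423217773, 12.310495376586914), 22.020198822021484) box y -0.06556319443028538
```

View pics/top4.png

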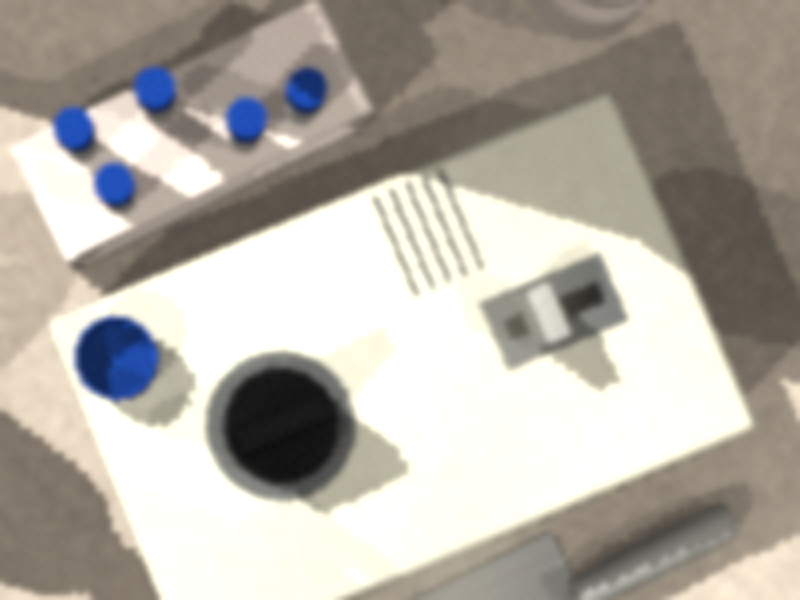

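The picture shows the tab moved from about (583,297) to (548,312). It measures -65.6 mm along the box's y, from -82.6 mm at the start, so it travelled 17 mm. The screw cap and rack have not moved and the robot is clear.

Run:
```python
from bench import r
r.finish_job()
```

```text
the job is handed in; nothing more can be done
```

The filter wheel is set to filter four and the lock is fully home; I handed the job in at about 46 s of the 72 s allowed.

- **End stop:** I turned the knob anticlockwise until the torque reached 0.55 N m, then eased off. That is above the 0.2–0.4 N m of a click and below the 0.75 N m damage limit.
- **Clicks:** I felt four going clockwise, at rests of about 42.6, 28.6, 16.8 and 5.5° of wrist angle. Home was at 58.7°, and the first three rests matched those felt on the way out.
- **Lock:** it slid with about 2 N, well past the 4 mm it would stop at on any other filter, and I stopped at 3.9 N when it reached the end. The top camera measured 17 mm of travel.
- **Final state:** the robot is clear of everything. The cap and rack have not moved in the last picture; I did not measure the other items again, but no unexpected contact was felt.

**One disagreement:** the wrist turned about 9° past home at the stop, where 4° was expected. I put this down to springiness in the grip. The torque slope, the pictures and the matching rests support that, and the lock going home confirms filter four.

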